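# Clamp the ink knife for cleaning

### The arm

A 6-joint arm with a two-finger parallel gripper is mounted at the origin on the work surface. World frame = base frame: x ahead of the robot, y to its left, z up, the work surface at z = 0. Lengths are in m, angles in rad, forces in N, time in s.
With the tool pointing down it reaches from about 0.375 to 0.75 m from the base axis. Payload 9 kg.
Tool frame: the origin (TCP) lies at the very end of the fingers, on their centre line; the grasp point (between the pads) lies 19 mm behind it; x points along the fingers, z is the direction in which the jaws open and shut, and the axes are right-handed (so a half turn about x gives the same grasp; the last joint's range is limited). The gripper opens to 85 mm and grips with 20 to 120 N. Pads are 22 mm wide; open, the fingers measure 114 mm over their backs; the gripper's body (76 mm by 85 mm) begins 54 mm behind the grasp point. The pads swing forward as they close: fully open they stand 13 mm farther back than shut.
Start: joints at [1.124, 0.104, 0.097, 1.564, 0, 1.353], TCP at [0.136, 0.584, 0.231] pointing down, gripper open.
Joint ranges: [-2.99, 2.99], [-0.84, 1.86], [-1.1, 1.16], [-1.84, 2.11], [-1.51, 1.56], [-3.14, 3.14]. Speed limits (rad/s): [2.22, 2.22, 2.57, 3.14, 3.14, 3.14].

### API

Orientations are given as a unit quaternion [w, x, y, z].
In Python, from plant import read_state, imaging, r gives the robot as it stands.
- The arm moves only by the shell command python3 -m handwheel 'ROWS' [FORCE]. ROWS is JSON, a list that holds one entry, the list of rows, each a list of 7 numbers: the turn, a rotation vector about the world's x, y, z in rad, then the shift along the world's x, y, z in mm, then the closure, from -1 (fully open) to 1 (shut). In form: [[[wx, wy, wz, dx, dy, dz, jaw], ...]]. A call has 1 to 5 rows; each row is the pose to reach, as a shift and turn from the pose measured when the call began; what a row does not reach only later rows make up. A row lasts 1/8 s, in which the tool goes at most 62.5 mm and 10.7 degrees, less where a joint would pass 70% of its speed; a pose out of reach is approached as far as the arm can. A call with a gripper value outside its range is refused whole. The fingers move at their own pace and stop on an object; FORCE is the grip in N (left out, the last holds). Time passes only in rows, so rows that repeat a pose let the fingers close. It gives the time, the measured TCP pose, the force and the opening at its end, in the units of the state.
- read_state(): the state, without advancing time (a new reading comes with each control period).
- imaging.grab_frame(name): name is "scene" or "top" or "wrist"; returns the picture (420x560x3 uint8, red, green, blue); there is no depth.
- imaging.camera_model(name): a dict with "vertical_fov" (degrees; the focal length in pixels is half the picture's height over the tangent of half this angle, whatever the lens; pixels are square), "cx", "cy" (the principal point, pixels), "world_from_camera" (4x4, takes a point from camera to world coordinates); the wrist camera has in their place "tool_from_camera" (4x4, takes a point from camera to tool coordinates, whose origin is the TCP and whose axes are the tool frame's). Camera axes: x right, y up, looking along -z (the intrinsics and any distortion apply to the point x, -y, -z); pixel columns grow to the right and rows downward; lengths in m; the calibration is good to about 2 mm. The wrist camera is an equidistant fisheye: a pixel r from the principal point sees the ray r / f radians off the axis. A picture is of the moment at which its call begins: read the wrist's pose just before it. camera_model takes no time and is no camera call.
- r.close_job(): hands the job in, once; it reports no verdict.
The state is a dict: "clock": time; "q": joint angles; "dq": joint speeds; "tau": joint torques, N m; "ee_pos": TCP position; "eef_rot": TCP orientation; "force": force on the tool from outside, world axes, zero at the start; "wrist_torque": the same for the moment, N m; "width": finger opening in m.
Only numpy, scipy, OpenCV 4.12 (cv2) and the standard library are available. Lean on these libraries where they do the work, as an engineer would, in place of code of your own. Each camera call takes 0.05 s, during which the arm holds its last target.

### The job

Slide the ink knife edgewise into the slot of the knife clamp, blade fully home against the end stop and handle on its rest, and let go of it. Then grip the knob of the sprung leg, push the leg down until its dark ring is level with the collar's top and, keeping it there in your grip, swing the cam lever closed to its stop. Finish still holding the leg at its mark with the lever closed; do not let go, and leave the jars, cups and other things alone.

Things in the scene. Friction and masses are not known exactly. Their poses are not given: they have to be found in the camera images.
- clamp: Knife clamp, fixed: base plate 340 x 80 x 12 mm; origin: centre of its underside; own +x runs along the slot from handle rest to sprung leg, +z up. In its frame (mm): handle rest, a rib 18 wide, x -150 to -45, top z 30; slotted block x -25 to 65, 36 wide; leg at x 125, y 0, in a bracket x 97 to 169, y +-25, up to z 128.
- slot_end (a point): Floor of the slot (z 30 mm) at its end stop; clamp frame x 65, y 0 mm. The slot runs 90 mm from here to its open end at clamp x -25; 8 mm wide, walls up to z 48, flared mouth to z 53; end stop up to z 56 mm.
- keeper_foot (a point): Centre of the underside of the keeper foot, 20 x 16 mm, on the leg's arm over the slot's last 20 mm (clamp x 45 to 65); 95 mm above the table with the leg up, 65 at the mark. So bring the blade down with its tip short of clamp x 40 and slide it forward beneath the foot to the end stop.
- knife: Loose ink knife, about 140 g, standing on its edge (blade upright). Origin: underside, where handle meets blade; +x to the tip, +z up. Wooden handle x -115 to 0 mm, 20 thick (y), 30 high; steel blade x 0 to 95, 3 thick, z 1 to 29 mm; centre of mass near x -30. Fully home: origin at clamp x -30, y 0, z 30 mm, +x along the clamp's +x, handle on the rest.
- collar_top (a point): Fixed point on the leg's axis at the top face of the round collar (48 mm wide, the lever's hub), 138 mm above the table.
- leg_mark (a point): Centre of the length mark, a dark ring 3 mm high round the 16 mm bright steel leg; moves with the leg. The leg is set when this point meets point collar_top; it starts 30 mm above it.
- leg (a joint): Downward travel of the leg, m: 0 fully up, where its spring keeps it; 0.030 at the mark; stop at 0.042. The spring lifts with about 3 N at the top, 6 N at the mark, and raises the leg whenever it is let go, even with the lever closed.
- grip_knob: Black round grip on top of the leg, 30 mm diameter, 45 mm high; origin: centre of its underside (14 mm above the ring; 182 mm above the table with the leg up, 152 at the mark). It goes up and down with the leg but swivels freely, so fingers gripping it can turn about the leg's axis while the leg keeps its height.
- lever (a joint): Cam lever, swings about the leg's axis, rad: 0 open, paddle pointing along the clamp's +x; grows clockwise seen from above (towards the clamp's -y) to the closed stop at 0.9. Starts between 0 and 0.3, stays where left, needs about 0.1 N m (4 N beside the grip).
- lever_paddle (a point): Top edge, middle, of the lever's upright paddle: radial plate 6 mm thick (12 at its outer end), 19 to 77 mm from the leg's axis, 138 to 185 mm above the table. With the leg at its mark, fingers on the grip stand beside it; turning them clockwise about the leg's axis pushes it closed with a finger's side. Come down with the fingers well anticlockwise of it.
- pigment_jar: Bystander, loose, to be left alone: small white pigment jar with black cap, 56 mm wide, 75 mm tall. Origin: centre of its underside.
- palette_spoon: Bystander, loose, to be left alone: spoon lying flat, about 190 mm long and 20 mm high; origin on its underside, near its middle.
- tape_roll: Bystander, loose, to be left alone: roll of tape lying flat, 90 mm wide, 30 mm high. Origin: centre of its underside.
- ink_tub: Bystander, loose, to be left alone: black ink can, 90 mm wide, 95 mm tall. Origin: centre of its underside.
- hardener_jar: Bystander, loose, to be left alone: white jar with red cap, 60 mm wide, 85 mm tall. Origin: centre of its underside.
- cup_stack: Bystander, loose, to be left alone: stack of paper cups, 82 mm wide, 145 mm tall. Origin: centre of its underside.
- mix_cup: Bystander, loose, to be left alone: open white mixing cup, 80 mm wide, 85 mm tall. Origin: centre of its underside.
Things that resemble listed ones, but are neither listed nor needed, are in the scene too. Of the things shaped like the knife, the wooden one is meant.

How it is judged:
By the outcome, as a careful person would: the job done as asked, in the order asked, and still so for the second after the job is handed in, while the arm keeps its last pose, push and grip.
It also fails if it takes over 59 s, if anything falls off the work surface, if the arm or the gripper's body presses on something with over 40 N, if the wrist force passes 120 N, or if a joint passes its speed limit or range.

## Working session

There is one attempt and no reset: what is moved stays moved. The work goes in short steps, Python scripts to look and compute and a shell command to move; the robot and the scene stay as the last step left them, time stands still between calls to the robot, and variables do not carry over. Pictures are saved under pics/ and viewed, and the job is handed in when it is done.

```bash
ls; mkdir -p pics
python3 - <<'E'
from plant import read_state, imaging, r
import cv2,numpy as np
s=read_state(); print({k:np.round(v,3).tolist() for k,v in s.items()})
for n in ["scene","top","wrist"]:
    im=imaging.grab_frame(n); cv2.imwrite(f"pics/{n}0.png",im[:,:,::-1])
    print(n,{k:np.round(v,4).tolist() for k,v in imaging.camera_model(n).items()} if 0 else imaging.camera_model(n))
E
```

```text
pics
{'clock': 0.0, 'q': [1.124, 0.105, 0.096, 1.564, 0.0, 1.353], 'dq': [-0.001, 0.002, 0.0, -0.0, 0.001, 0.002], 'tau': [0.001, -55.693, 50.365, 0.017, -0.0, 0.0], 'ee_pos': [0.136, 0.584, 0.231], 'eef_rot': [0.553, -0.44, 0.554, 0.439], 'force': [-0.425, -0.052, 0.038], 'wrist_torque': [0.021, -0.053, 0.041], 'width': 0.085}
scene {'vertical_fov': 55.70628641311004, 'cx': 267.2010679412162, 'cy': 214.9441957445332, 'world_from_camera': array([[-0.40562375, -0.66224175,  0.63000416,  1.25708617],
       [ 0.91395104, -0.303478  ,  0.26943385,  0.29600056],
       [ 0.01276206,  0.68508172,  0.72835442,  0.99063076],
       [ 0.        ,  0.        ,  0.        ,  1.        ]])}
top {'vertical_fov': 53.400560141791516, 'cx': 278.548223149217, 'cy': 207.52146567075573, 'world_from_camera': array([[-0.01400966,  0.98065297, -0.19525236,  0.25089384],
       [-0.99986651, -0.01538139, -0.00551091, -0.05425334],
       [-0.00840754,  0.19514909,  0.98073755,  1.39862456],
       [ 0.        ,  0.        ,  0.        ,  1.        ]])}
wrist {'vertical_fov': 65.70646984690485, 'cx': 280.08221157877944, 'cy': 212.59749502264071, 'tool_from_camera': array([[ 5.33622129e-04,  2.58677556e-01, -9.65963580e-01,
        -1.42633091e-01],
       [-7.32958826e-04,  9.65963559e-01,  2.58677146e-01,
         6.45208453e-02],
       [ 9.99999589e-01,  5.69975682e-04,  7.05059529e-04,
        -3.05298204e-04],
       [ 0.00000000e+00,  0.00000000e+00,  0.00000000e+00,
         1.00000000e+00]])}
```

View pics/scene0.png

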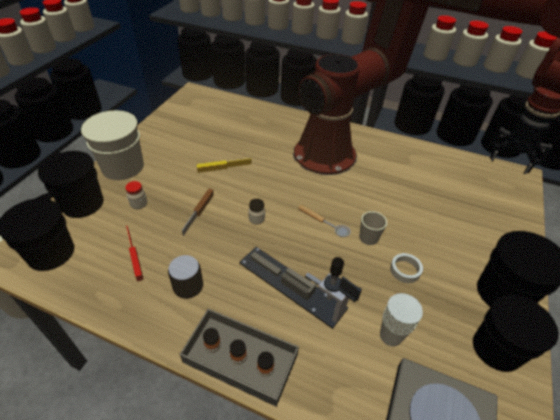

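View pics/top0.png

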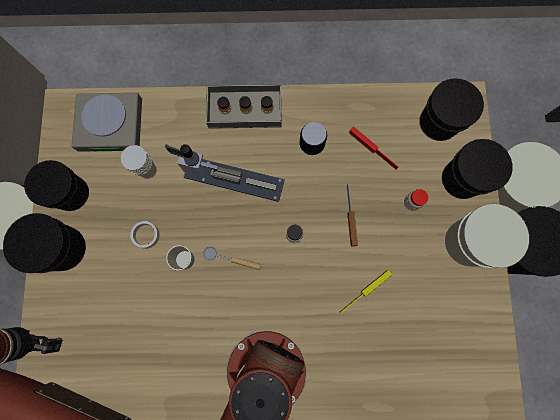

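View pics/wrist0.png

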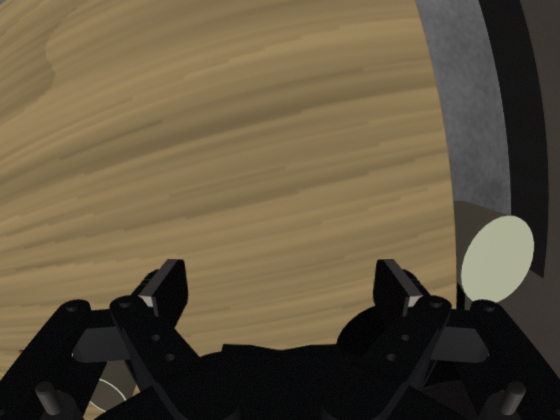

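Candidates for the knife in the top picture are the brown wooden tool at (351,215), the red one at (373,147), the yellow one at (366,290) and the spoon's wooden handle at (245,263). I choose the brown one and will check it in a close crop.

```bash
cat > h.py <<'E'
from plant import read_state, imaging, r
import cv2,numpy as np
from scipy.spatial.transform import Rotation as R
def pin(n):
    m=imaging.camera_model(n); f=210/np.tan(np.radians(m['vertical_fov'])/2); return m,f
def toolT(s):
    T=np.eye(4); q=s['eef_rot']; T[:3,:3]=R.from_quat([q[1],q[2],q[3],q[0]]).as_matrix(); T[:3,3]=s['ee_pos']; return T
def cam(n,s=None):
    m,f=pin(n)
    W=m['world_from_camera'] if n!='wrist' else toolT(s)@m['tool_from_camera']
    return m,f,W
def proj(n,P,s=None):
    m,f,W=cam(n,s); P=np.atleast_2d(P); c=(P-W[:3,3])@W[:3,:3]; c=c*[1,-1,-1]
    if n=='wrist':
        rr=np.hypot(c[:,0],c[:,1]); th=np.arctan2(rr,c[:,2]); k=f*th/np.maximum(rr,1e-9)
        return np.c_[m['cx']+k*c[:,0],m['cy']+k*c[:,1]]
    return np.c_[m['cx']+f*c[:,0]/c[:,2],m['cy']+f*c[:,1]/c[:,2]]
def unproj(n,uv,z,s=None):
    m,f,W=cam(n,s); uv=np.atleast_2d(uv).astype(float); x=(uv[:,0]-m['cx'])/f; y=(uv[:,1]-m['cy'])/f
    if n=='wrist':
        t=np.hypot(x,y); k=np.sin(t)/np.maximum(t,1e-9); d=np.c_[x*k,y*k,np.cos(t)]
    else: d=np.c_[x,y,np.ones(len(x))]
    d=(d*[1,-1,-1])@W[:3,:3].T; o=W[:3,3]
    return o+d*((z-o[2])/d[:,2])[:,None]
def grab(n,fn):
    s=read_state(); im=imaging.grab_frame(n); cv2.imwrite(fn,im[:,:,::-1]); return im,s
def crop(fn,out,x0,y0,x1,y1,k):
    im=cv2.imread(fn)[y0:y1,x0:x1]; cv2.imwrite(out,cv2.resize(im,None,fx=k,fy=k,interpolation=cv2.INTER_CUBIC))
E
python3 - <<'E'
from h import *
crop('pics/top0.png','pics/t_cl.png',150,130,300,220,5)
crop('pics/top0.png','pics/t_kn.png',320,170,380,260,6)
crop('pics/scene0.png','pics/s_cl.png',225,235,375,335,5)
E
```

```text
(no output)
```

View pics/t_cl.png

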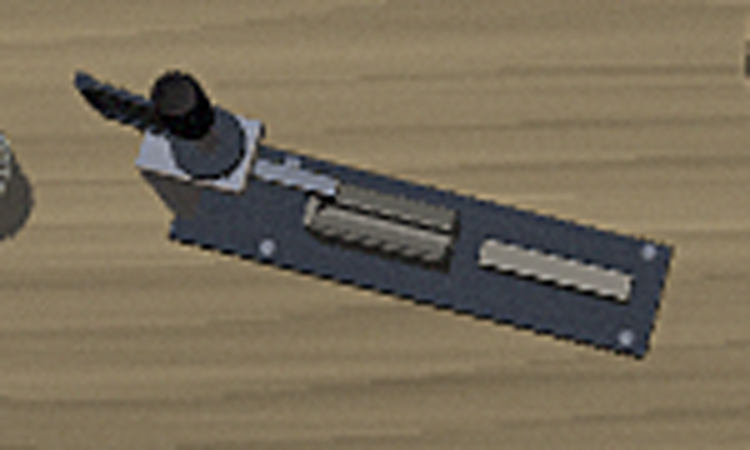

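View pics/t_kn.png

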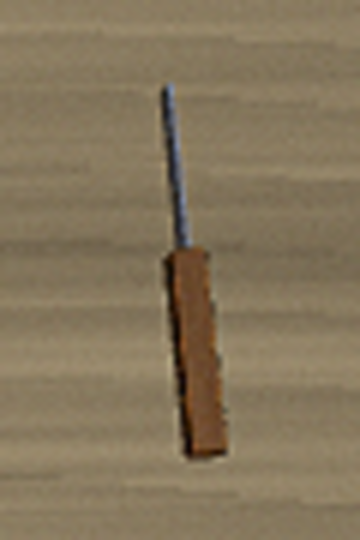

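View pics/s_cl.png

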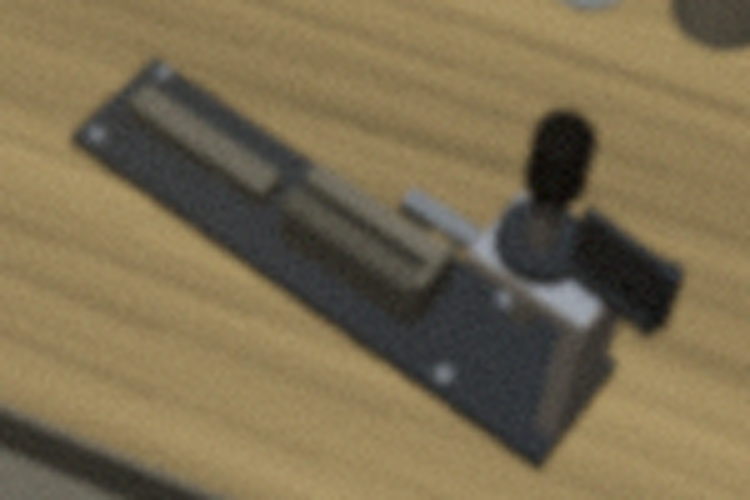

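Run:
```python
from h import *
from scipy.optimize import least_squares
o=np.array([150,130]);so=np.array([225,235])
F=[('top',[672,245],[-170,-40,12]),('top',[640,356],[-170,40,12]),('top',[172,238],[170,40,12]),
('top',[485,240],[-45,-9,30]),('top',[632,278],[-150,-9,30]),('top',[627,300],[-150,9,30]),('top',[180,78],[125,0,227]),
('scene',[155,60],[-170,40,12]),('scene',[75,138],[-170,-40,12]),('scene',[542,467],[170,-40,12]),('scene',[563,120],[125,0,227])]
def P(p,L):
    c,s=np.cos(p[2]),np.sin(p[2]); L=np.array(L)/1000; return np.array([p[0]+c*L[0]-s*L[1],p[1]+s*L[0]+c*L[1],L[2]])
def uv(n,px): return np.array(px)/5+(o if n=='top' else so) -0.4
def res(p): return np.concatenate([proj(n,P(p,L))[0]-uv(n,px) for n,px,L in F])
a=least_squares(res,[.6,.1,1.3],loss='soft_l1'); print('clamp',a.x,np.degrees(a.x[2])); print(np.round(a.fun.reshape(-1,2),1))
for nm,L in dict(slot_end=[65,0,30],leg=[125,0,182],paddle=[170,0,185]).items(): print(nm,P(a.x,L))
ko=np.array([320,170])
K=np.array([[175,252],[210,252],[190,456],[226,453],[168,87]])/6+ko-0.4
print('knife handle top',unproj('top',K[:4],.030).round(4).tolist(), 'tip',unproj('top',K[4],.029).round(4))
for nm,px,z in [('jar',(294,233),.075),('mix',(180,258),.085),('hard',(418,197),.085),('tape',(145,234),.03),('cups',(137,158),.145),('ink',(313,135),.095)]: print(nm,unproj('top',px,z).round(3))
```

```text
clamp [0.63310945 0.10735867 1.30130455] 74.55925858870665
[[ 0.2  0.4]
 [ 0.7  0.3]
 [-1.3 -0.4]
 [-0.4 -0.3]
 [ 0.2 -0.4]
 [-0.2  0.2]
 [-1.3  3.2]
 [-0.4 -0.5]
 [-1.5 -0.4]
 [-0.6 -0.1]
 [ 0.3  3.1]]
slot_end [0.65041515 0.17001259 0.03      ]
leg [0.66638965 0.22784697 0.182     ]
paddle [0.67837052 0.27122275 0.185     ]
knife handle top [[0.5059, -0.2802, 0.03], [0.5055, -0.2996, 0.03], [0.3924, -0.2831, 0.03], [0.3937, -0.3028, 0.03]] tip [[ 0.6006 -0.2809  0.029 ]]
jar [[ 0.431 -0.095  0.075]]
mix [[0.356 0.265 0.085]]
hard [[ 0.54  -0.496  0.085]]
tape [[0.441 0.397 0.03 ]]
cups [[0.666 0.396 0.145]]
ink [[ 0.752 -0.164  0.095]]
```

Run:
```python
from h import *
s=read_state(); T=toolT(s); print(T.round(3)); 
z=T[:3,2]; y=T[:3,1]
print('yaw z',np.degrees(np.arctan2(z[1],z[0])),'yaw y',np.degrees(np.arctan2(y[1],y[0])),'q1 q6 deg',np.degrees(s['q'][[0,5]] if hasattr(s['q'],'shape') else [s['q'][0],s['q'][5]]))
```

```text
[[-0.    -0.974  0.227  0.136]
 [-0.001  0.227  0.974  0.584]
 [-1.     0.    -0.001  0.231]
 [ 0.     0.     0.     1.   ]]
yaw z 76.89017480008087 yaw y 166.89016259893322 q1 q6 deg [64.41651196 77.52634389]
```

```bash
python3 -m handwheel '[[[0,0,0.05,30,-46,0,-1],[0,0,0.1,64,-98,0,-1],[0,0,0.15,98,-150,0,-1],[0,0,0.2,132,-200,0,-1],[0,0,0.28,170,-250,0,-1]]]'; python3 -m handwheel '[[[0,0,0,30,-53,0,-1],[0,0,0,60,-107,0,-1],[0,0,0,90,-160,0,-1],[0,0,0,110,-216,0,-1],[0,0,0,120,-274,0,-1]]]'
```

```text
clock: 0.78
ee_pos: [0.3063, 0.3328, 0.2306]
eef_rot: [-0.486, 0.514, -0.486, -0.513]
force: [0.8, 1.4, -0.6]
width: 0.0856
clock: 1.4
ee_pos: [0.4267, 0.0568, 0.2304]
eef_rot: [-0.486, 0.514, -0.486, -0.513]
force: [0.6, 0.9, 0.1]
width: 0.0852
```

```bash
python3 -m handwheel '[[[0,0,0,8,-60,0,-1],[0,0,0,16,-122,0,-1],[0,0,0,24,-184,0,-1],[0,0,0,32,-246,0,-1],[0,0,0,35,-306,0,-1]]]'; python3 -m handwheel '[[[0,0,0,4,-40,-20,-1],[0,0,0,4,-40,-30,-1]]]'
python3 - <<'E'
from h import *
im,s=grab('wrist','pics/w1.png'); print(s['ee_pos'],s['eef_rot'])
E
```

```text
clock: 2.02
ee_pos: [0.4616, -0.2514, 0.2301]
eef_rot: [-0.486, 0.513, -0.487, -0.513]
force: [0.9, 0.7, 0.1]
width: 0.0855
clock: 2.28
ee_pos: [0.4647, -0.2936, 0.1981]
eef_rot: [0.487, -0.512, 0.487, 0.513]
force: [-0.7, 0.5, -0.5]
width: 0.0851
[ 0.46471493 -0.29362936  0.1981224 ] [ 0.48717561 -0.51183905  0.48744669  0.51290978]
```

View pics/w1.png

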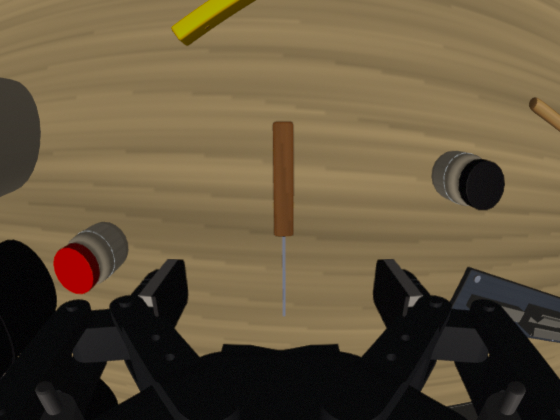

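The wrist view shows the wooden knife: handle from (283,122) to (284,236), blade tip at about (285,316). It lies nearly along the finger direction and matches the description.

```bash
cat > k.py <<'E'
from h import *
crop('pics/w1.png','pics/w1c.png',255,110,315,330,3)
s=read_state()
U=lambda p,z:unproj('wrist',p,z,s)[0]
a=U((283.5,122),.03); b=U((284,236),.03); t=U((284.7,315),.029)
for n,p in zip('abt',(a,b,t)): print(n,p.round(4), proj('top',p).round(1))
print('len',np.linalg.norm(b-a),np.linalg.norm(t-b)); d=t-a; print('yaw',np.degrees(np.arctan2(d[1],d[0])))
T=toolT(s); print('yaw y',np.degrees(np.arctan2(-T[1,1],-T[0,1])))
E
python3 k.py
```

```text
a [ 0.3942 -0.2923  0.03  ] [[354. 245.]]
b [ 0.5066 -0.2859  0.03  ] [[350.4 211.3]]
t [ 0.601  -0.2798  0.029 ] [[347.3 184. ]]
len 0.11263766183722679 0.0946117699842399
yaw 3.4549610387862524
yaw y 2.9555323097023507
```

View pics/w1c.png

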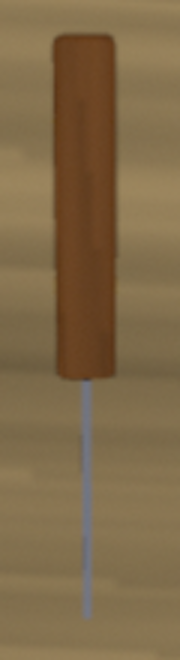

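```bash
python3 -m handwheel '[[[0,0,0.008,2,5,-60,-1],[0,0,0.008,2,5,-120,-1],[0,0,0.008,2,5,-170,-1],[0,0,0.008,2,5,-193,-1],[0,0,0.008,2,5,-193,-1]]]' 50 && python3 -m handwheel '[[[0,0,0,0,0,0,1],[0,0,0,0,0,0,1],[0,0,0,0,0,0,1],[0,0,0,0,0,0,1],[0,0,0,0,0,0,1]]]' 50
python3 - <<'E'
from h import *
im,s=grab('wrist','pics/w2.png'); print(s['ee_pos'],s['force'],s['width'])
E
```

```text
clock: 2.95
ee_pos: [0.4656, -0.2844, 0.0029]
eef_rot: [0.485, -0.513, 0.484, 0.517]
force: [0.0, 0.2, 1.3]
width: 0.0855
clock: 3.58
ee_pos: [0.4662, -0.2849, 0.0039]
eef_rot: [0.485, -0.513, 0.484, 0.517]
force: [0.4, 0.4, 6.3]
width: 0.0192
[ 0.46616346 -0.2849352   0.00385351] [0.3701802  0.41135953 6.26548072] 0.01924006653103975
```

View pics/w2.png

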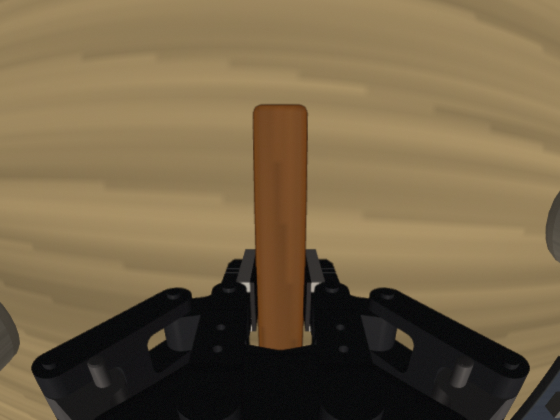

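```bash
python3 - <<'E'
from h import *
s=read_state(); e=unproj('wrist',(280,105),.03,s)[0]; T=toolT(s); print(e, (e-T[:3,3])@T[:3,:3]*1000)
E
python3 -m handwheel '[[[0,0,0,0,0,40,1],[0,0,0,0,0,90,1],[0,0,0.15,0,20,140,1],[0,0,0.33,15,50,180,1],[0,0,0.5,30,100,216,1]]]' 50
```

```text
[ 0.39368895 -0.29006584  0.03      ] [-25.87191209  72.75003201  -0.57307875]
clock: 4.25
ee_pos: [0.4961, -0.1856, 0.2209]
eef_rot: [0.341, -0.618, 0.341, 0.621]
force: [2.1, -0.0, -0.9]
width: 0.0193
```

```bash
python3 -m handwheel '[[[0,0,0.15,12,60,0,1],[0,0,0.3,24,120,0,1],[0,0,0.45,36,180,0,1],[0,0,0.6,46,240,0,1],[0,0,0.74,50,300,0,1]]]' 50;python3 -m handwheel '[[[0,0,0,0,12,0,1],[0,0,0,0,16,0,1]]]' 50
python3 - <<'E'
from h import *
im,s=grab('wrist','pics/w3.png'); print(s['ee_pos'],s['force'],s['width'])
import pickle; pickle.dump(s,open('s3.pkl','wb'))
E
```

```text
clock: 4.88
ee_pos: [0.5462, 0.1164, 0.2206]
eef_rot: [0.091, -0.7, 0.093, 0.702]
force: [0.8, -0.5, -0.6]
width: 0.0192
clock: 5.12
ee_pos: [0.5459, 0.1329, 0.2203]
eef_rot: [0.091, -0.7, 0.093, 0.703]
force: [0.2, -0.1, -1.9]
width: 0.0192
[0.54589461 0.1328534  0.22030175] [ 0.23729397 -0.07441097 -1.89083673] 0.019249032704936143
```

View pics/w3.png

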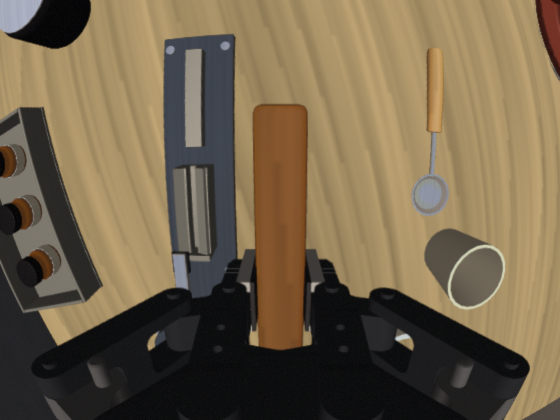

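Run:
```python
from h import *
crop('pics/w3.png','pics/w3c.png',155,25,250,165,5.0)
crop('pics/w3.png','pics/w3d.png',155,155,250,275,5.0)
```

```text
(no output)
```

View pics/w3c.png

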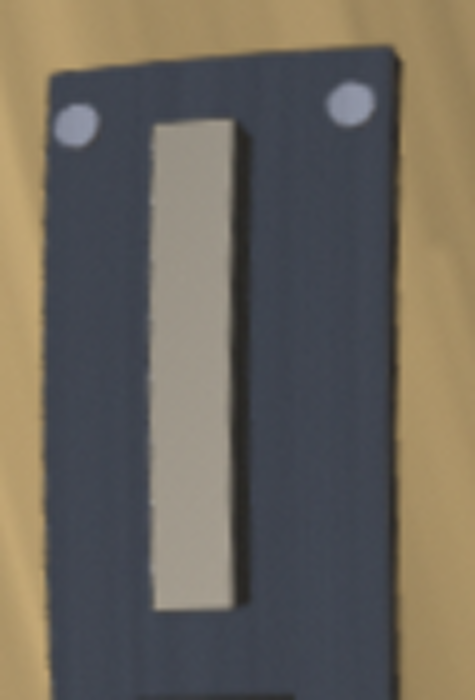

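View pics/w3d.png

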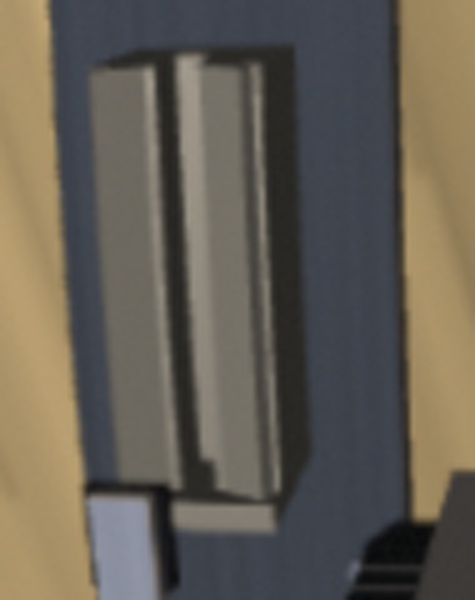

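Run:
```python
from h import *
import pickle; s=pickle.load(open('s3.pkl','rb'))
from scipy.optimize import least_squares
F=[([52,76],[-170,-40,12]),([391,47],[-170,40,12]),([155,125],[-150,-9,30]),([233,119],[-150,9,30]),([157,608],[-45,-9,30]),([233,607],[-45,9,30])]
def P(p,L):
    c,sn=np.cos(p[2]),np.sin(p[2]); L=np.array(L)/1000; return np.array([p[0]+c*L[0]-sn*L[1],p[1]+sn*L[0]+c*L[1],L[2]])
def res(p): return np.concatenate([proj('wrist',P(p,L),s)[0]-(np.array(px)/5+[155,25]-.4) for px,L in F])
a=least_squares(res,[.633,.107,1.3]); print('clamp',a.x,np.degrees(a.x[2])); print(np.round(a.fun.reshape(-1,2),1))
for L in ([-25,-18,48],[-25,-4,53],[-25,-4,48],[-25,4,48],[65,-4,30],[65,4,56],[-25,0,30],[65,0,30],[55,0,95],[45,-8,95],[45,8,95]): 
    u=proj('wrist',P(a.x,L),s)[0]; print(L,np.round((u-[154.6,154.6])*5))
T=toolT(s); print('tool fwd yaw',np.degrees(np.arctan2(-T[1,1],-T[0,1])))
```

```text
clamp [0.6325524  0.10642727 1.30532332] 74.78951711350807
[[-1.2 -0.8]
 [ 1.1 -0.9]
 [-0.5 -0.2]
 [ 0.5 -0.4]
 [-0.7  1.2]
 [ 0.6  0.8]]
[-25, -18, 48] [91. 70.]
[-25, -4, 53] [149.  71.]
[-25, -4, 48] [156.  68.]
[-25, 4, 48] [194.  67.]
[65, -4, 30] [205. 460.]
[65, 4, 56] [212. 505.]
[-25, 0, 30] [198.  57.]
[65, 0, 30] [222. 461.]
[55, 0, 95] [138. 533.]
[45, -8, 95] [ 92. 482.]
[45, 8, 95] [174. 484.]
tool fwd yaw 75.01310242449783
```

```bash
python3 -m handwheel '[[[0,0,-0.004,-14,-52,0,1],[0,0,-0.004,-28,-103,0,1],[0,0,-0.004,15,-117,-30,1],[0,0,-0.004,58.7,-129,-80,1],[0,0,-0.004,58.7,-129.1,-105,1]]]' 50;python3 -m handwheel '[[[0,0,0,0,0,0,1]]]' 50
python3 - <<'E'
from h import *
im,s=grab('wrist','pics/w4.png'); print(s['ee_pos'],s['force'],s['width'])
grab('scene','pics/s4.png');grab('top','pics/t4.png')
T=toolT(s); print('tool fwd yaw',np.degrees(np.arctan2(-T[1,1],-T[0,1])))
d=s['ee_pos'][:2]-np.array([.6326,.1066]); print(d@[.263,.9648],d@[-.9648,.263])
crop('pics/s4.png','pics/s4c.png',225,195,375,315,5)
crop('pics/t4.png','pics/t4c.png',170,130,320,220,5)
E
```

```text
clock: 5.8
ee_pos: [0.605, 0.0003, 0.1119]
eef_rot: [0.094, -0.698, 0.097, 0.703]
force: [-1.0, 0.7, -1.3]
width: 0.0195
clock: 5.92
ee_pos: [0.6032, -0.0012, 0.1092]
eef_rot: [0.096, -0.696, 0.098, 0.705]
force: [0.7, 0.5, -0.2]
width: 0.0191
[ 0.60318199 -0.00119016  0.10923541] [ 0.74583193  0.45220025 -0.15389475] 0.019119379193808465
tool fwd yaw 74.29690822442653
-0.11173288548762457 3.3683280825124496e-05
```

View pics/s4c.png

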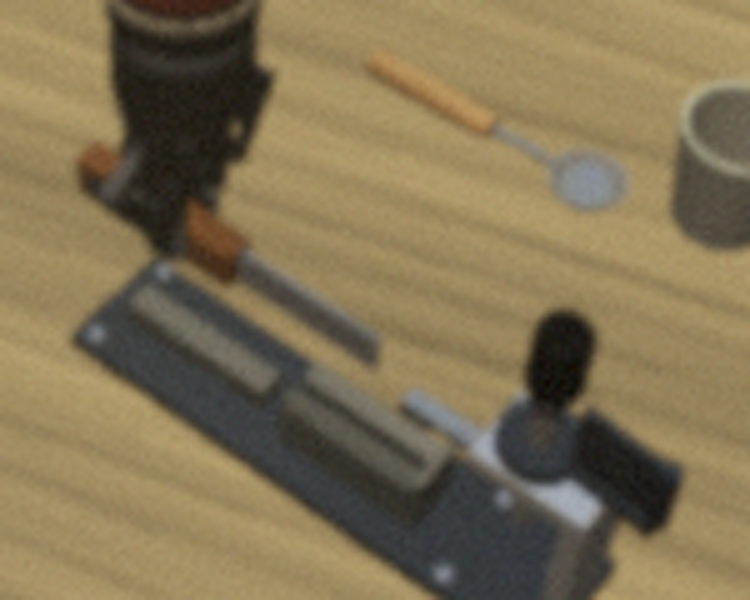

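View pics/t4c.png

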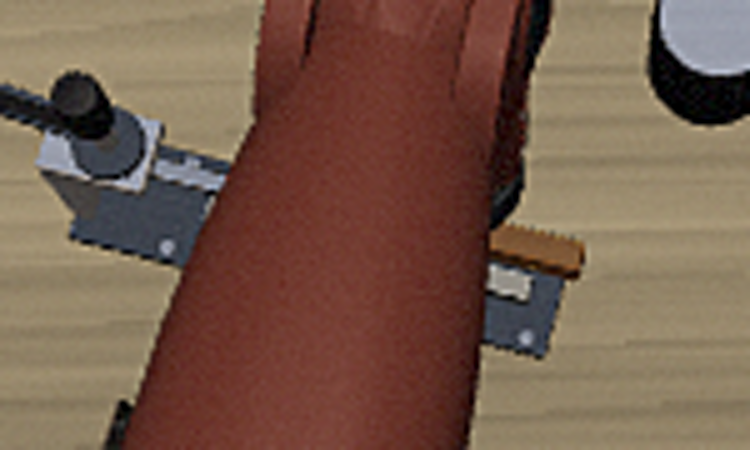

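View pics/w4.png

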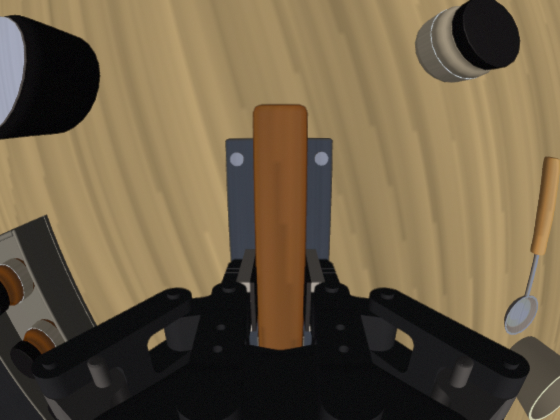

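```bash
python3 -m handwheel '[[[0,0,0.008,0,0,-25,1],[0,0,0.008,0,0,-45,1],[0,0,0.008,0,0,-45,1]]]' 50
python3 - <<'E'
from h import *
im,s=grab('wrist','pics/w5.png'); print(s['ee_pos'],s['force'],s['width'])
grab('scene','pics/s5.png')
T=toolT(s); print('tool fwd yaw',np.degrees(np.arctan2(-T[1,1],-T[0,1])))
d=s['ee_pos'][:2]-np.array([.6326,.1066]); print(d@[.263,.9648],d@[-.9648,.263])
crop('pics/s5.png','pics/s5c.png',235,235,335,315,7)
E
```

```text
clock: 6.45
ee_pos: [0.6043, -0.0005, 0.0677]
eef_rot: [0.092, -0.698, 0.094, 0.703]
force: [-0.7, 0.1, -0.5]
width: 0.0191
[ 6.04283765e-01 -4.79480542e-04  6.76821726e-02] [-0.67102648  0.0985425  -0.51415802] 0.019084681232935857
tool fwd yaw 74.82878397155103
-0.11075745258087523 -0.0008424000435118228
```

View pics/s5c.png

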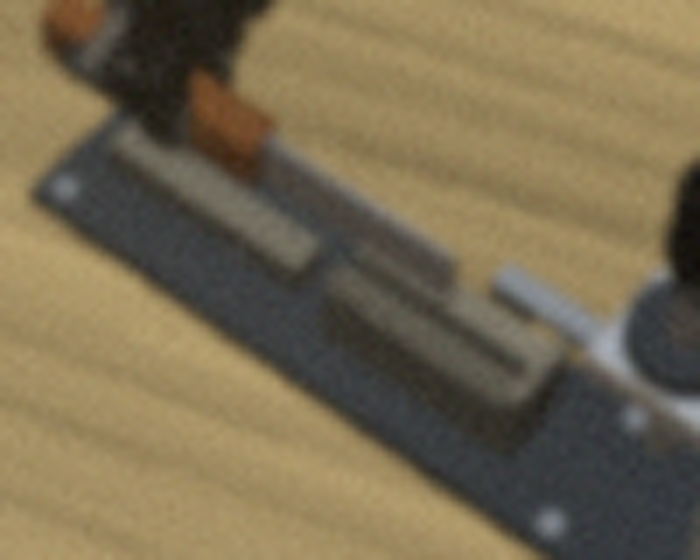

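View pics/w5.png

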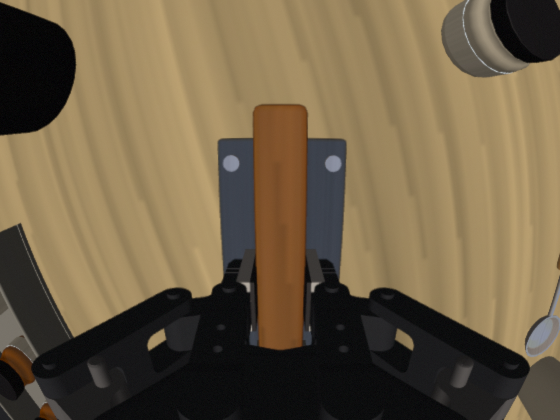

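```bash
python3 -m handwheel '[[[0,0,-0.001,-1,0.2,-10,1],[0,0,-0.001,-1,0.2,-20,1],[0,0,-0.001,-1,0.2,-28,1],[0,0,-0.001,-1,0.2,-30,1]]]' 50
python3 - <<'E'
from h import *
im,s=grab('wrist','pics/w6.png'); print(s['ee_pos'],s['force'],s['wrist_torque'],s['width'])
grab('scene','pics/s6.png')
T=toolT(s); print('tool fwd yaw',np.degrees(np.arctan2(-T[1,1],-T[0,1])))
d=s['ee_pos'][:2]-np.array([.6326,.1066]); print(d@[.263,.9648],d@[-.9648,.263])
crop('pics/s6.png','pics/s6c.png',235,235,335,315,7)
E
```

```text
clock: 7.05
ee_pos: [0.6039, -0.0004, 0.0384]
eef_rot: [0.092, -0.699, 0.095, 0.703]
force: [-0.2, 0.8, -1.2]
width: 0.0192
[ 6.03930736e-01 -3.57107129e-04  3.83946164e-02] [-0.22647897  0.82239566 -1.21338845] [-0.0166933   0.05815336 -0.03835669] 0.019215331491372074
tool fwd yaw 74.78196768726659
-0.1107322332743188 -0.0004696136909942199
```

View pics/s6c.png

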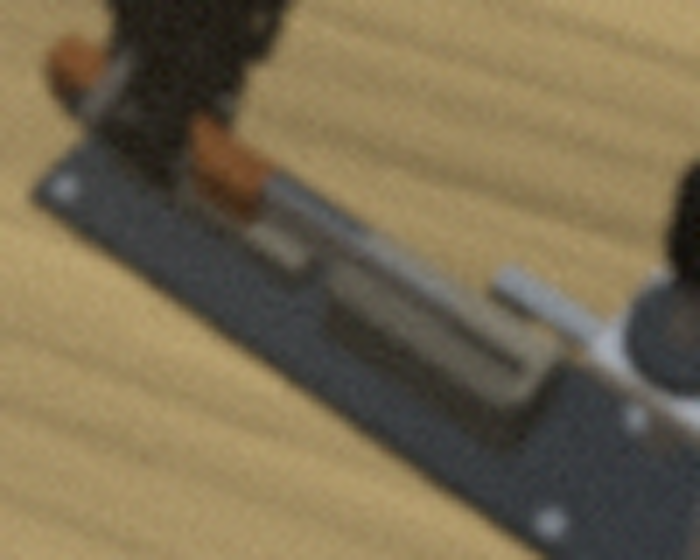

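```bash
python3 -m handwheel '[[[0,0,0,2.2,8.7,-1,1],[0,0,0,4.5,17.4,-1.5,1],[0,0,0,7,26,-2,1],[0,0,0,9,33.8,-3,1],[0,0,0,9,33.8,-3,1]]]' 50; python3 -m handwheel '[[[0,0,0,0.3,1,-0.5,1],[0,0,0,0.5,2,-1.5,1],[0,0,0,0.8,3,-2.2,1]]]'
python3 - <<'E'
from h import *
s=read_state()
print(s['ee_pos'],s['force'],s['wrist_torque'],s['width'])
d=s['ee_pos'][:2]-np.array([.6326,.1066]); print(d@[.263,.9648],d@[-.9648,.263])
E
```

```text
clock: 7.78
ee_pos: [0.6134, 0.0341, 0.036]
eef_rot: [0.092, -0.699, 0.094, 0.703]
force: [-0.2, -0.1, -1.6]
width: 0.0191
clock: 8.15
ee_pos: [0.6142, 0.0367, 0.0339]
eef_rot: [0.092, -0.699, 0.095, 0.703]
force: [-1.1, -1.4, 2.5]
width: 0.0194
[0.61416159 0.03674543 0.03387775] [-1.07545324 -1.40265537  2.52038569] [-0.3359572   0.23589095  0.03129178] 0.019389008950531833
-0.07224499487230136 -0.0005823746540843358
```

```bash
for i in 1; do python3 -m handwheel '[[[0,0,0,0.4,1.5,0,1],[0,0,0,0.8,3,0,1],[0,0,0,0.8,3,0,1]]]'; done
python3 - <<'E'
from h import *
s=read_state()
print(s['ee_pos'],s['force'],s['wrist_torque'],s['width'])
d=s['ee_pos'][:2]-np.array([.6326,.1066]); print(d@[.263,.9648],d@[-.9648,.263])
E
```

```text
clock: 8.52
ee_pos: [0.6146, 0.0379, 0.0339]
eef_rot: [0.091, -0.699, 0.096, 0.703]
force: [-4.4, -10.4, 0.5]
width: 0.0196
[0.61462281 0.03794665 0.03392245] [ -4.38979841 -10.413351     0.54005756] [-1.75062023  0.68088376  0.11888966] 0.019607335217875523
-0.07096475129607237 -0.0007114374806638608
```

```bash
python3 -m handwheel '[[[0,0,0,0,0,0,-0.3],[0,0,0,0,0,0,-0.3],[0,0,0,0,0,0,-1],[0,0,0,0,0,0,-1],[0,0,0,0,0,0,-1]]]'
python3 - <<'E'
from h import *
im,s=grab('wrist','pics/w7.png')
print(s['ee_pos'],s['force'],s['width'])
grab('scene','pics/s7.png')
crop('pics/s7.png','pics/s7c.png',235,235,335,315,7)
E
```

```text
clock: 9.15
ee_pos: [0.6146, 0.0381, 0.0339]
eef_rot: [0.091, -0.699, 0.096, 0.703]
force: [0.0, 0.4, -0.5]
width: 0.0853
[0.61461361 0.03806076 0.03393655] [ 0.02585253  0.38130676 -0.47622189] 0.085262040948797
```

View pics/s7c.png

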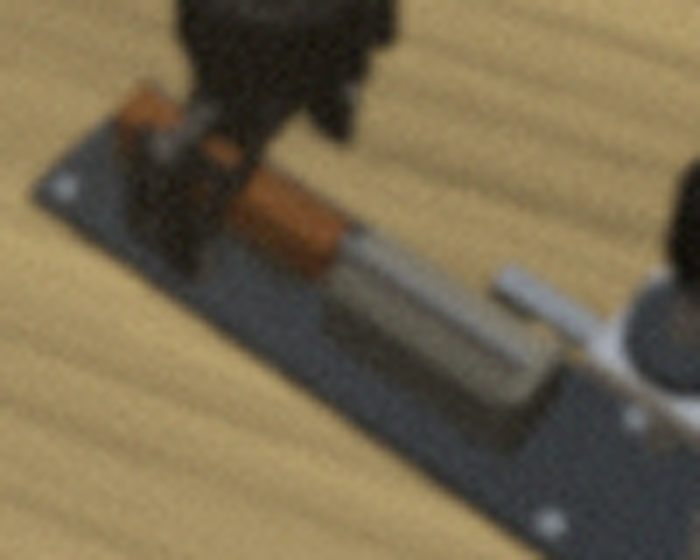

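View pics/w7.png

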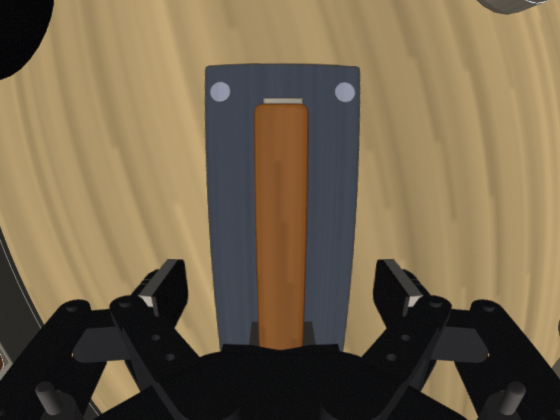

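```bash
python3 -m handwheel '[[[0,0,0,0,0,40,-1],[0,0,0,0,0,100,-1],[0,0,0,0,0,160,-1],[0,0,0,-5,40,215,-1],[0,0,0,-10,98,230,-1]]]'; python3 -m handwheel '[[[0,0,0,-2,50,0,-1],[0,0,0,-5,100,0,-1],[0,0,0,-8,136,0,-1],[0,0,0,-8,136,0,-1]]]'
python3 - <<'E'
from h import *
im,s=grab('wrist','pics/w8.png')
print(s['ee_pos'],s['force'],s['width'])
import pickle; pickle.dump(s,open('s8.pkl','wb'))
E
```

```text
clock: 9.88
ee_pos: [0.6061, 0.1338, 0.2674]
eef_rot: [0.093, -0.701, 0.097, 0.701]
force: [0.1, 0.4, -0.1]
width: 0.0855
clock: 10.38
ee_pos: [0.5974, 0.2722, 0.2671]
eef_rot: [0.091, -0.701, 0.096, 0.701]
force: [0.2, -1.1, -1.3]
width: 0.0853
[0.59737792 0.27221607 0.26708989] [ 0.15001541 -1.05087452 -1.29719147] 0.08527989938913684
```

View pics/w8.png

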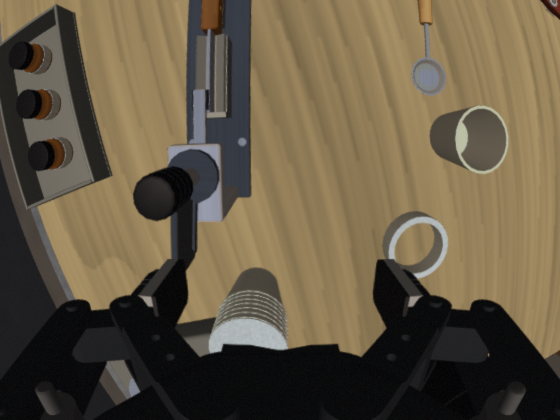

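Run:
```python
from h import *
import pickle; s=pickle.load(open('s8.pkl','rb'))
crop('pics/w8.png','pics/w8c.png',125,130,235,280,4)
print('knob top',unproj('wrist',(157,198),.227,s),'collar',unproj('wrist',(194,173),.138,s))
c,sn=.263,.9648
def P(L): L=np.array(L)/1000; return np.array([.6326+c*L[0]-sn*L[1],.1066+sn*L[0]+c*L[1],L[2]])
for L in ([125,0,227],[125,0,138],[169,25,128],[169,-25,128],[97,25,128],[202,0,185],[200,-21,185],[-30,0,60]): print(L,proj('wrist',P(L),s)[0].round(1))
for a in (0,.1,.2,.3):
  print(a,[proj('wrist',P([125+r*np.cos(a),-r*np.sin(a),185]),s)[0].round(1).tolist() for r in (40,77)])
```

```text
knob top [[0.66306811 0.2272713  0.227     ]] collar [[0.66213677 0.22436986 0.138     ]]
[125, 0, 227] [153.6 199. ]
[125, 0, 138] [191.5 177.2]
[169, 25, 128] [223.5 222.9]
[169, -25, 128] [171.9 222.6]
[97, 25, 128] [220.8 143.4]
[202, 0, 185] [183.7 282.6]
[200, -21, 185] [159.1 279.2]
[-30, 0, 60] [209.7  28.7]
0 [[178.8, 238.8], [183.7, 282.6]]
0.1 [[173.9, 238.5], [174.6, 281.7]]
0.2 [[169.0, 237.7], [165.7, 280.0]]
0.3 [[164.2, 236.4], [156.9, 277.5]]
```

View pics/w8c.png

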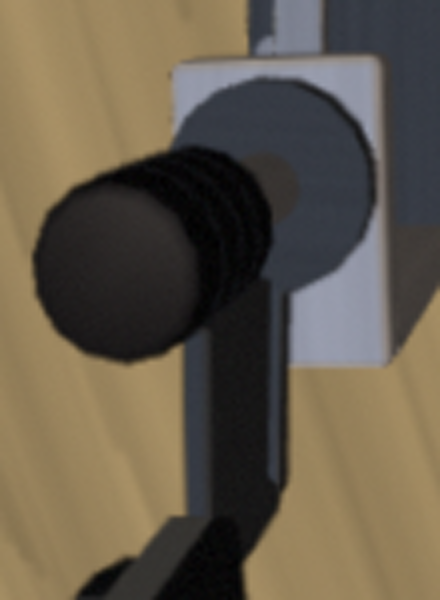

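```bash
python3 -m handwheel '[[[0,0,-0.12,20,-14,0,-1],[0,0,-0.25,45,-30,0,-1],[0,0,-0.4,67.6,-45.4,0,-1],[0,0,-0.43,67.6,-45.4,0,-1],[0,0,-0.43,67.6,-45.4,0,-1]]]'
python3 - <<'E'
from h import *
im,s=grab('wrist','pics/w9.png')
T=toolT(s);print(s['ee_pos'],s['force'],s['width'],T.round(3)[:3,:3],np.degrees(np.arctan2(T[1,2],T[0,2])),s['q'])
E
```

```text
clock: 11.05
ee_pos: [0.6652, 0.2247, 0.2672]
eef_rot: [0.239, -0.664, 0.244, 0.665]
force: [-0.6, 0.0, 0.0]
width: 0.0852
[0.66515512 0.22468932 0.26722045] [-0.57386625  0.02190542  0.02526036] 0.08515004188086805 [[-0.005 -0.642 -0.767]
 [-0.005 -0.767  0.642]
 [-1.     0.007  0.   ]] 140.08539555925384 [ 0.14217312  0.46664932  0.58808801  1.69749605 -0.00470368 -0.73196963]
```

View pics/w9.png

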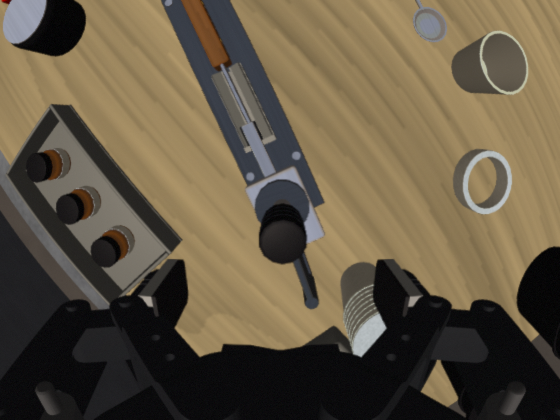

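Run:
```python
from h import *
s=read_state(); T=toolT(s)
crop('pics/w9.png','pics/w9c.png',225,160,335,310,4)
p=unproj('wrist',(283,236),.227,s)[0]; print(p,(p-T[:3,3])@T[:3,:3]*1000)
for z in (.227,.182): print(proj('wrist',[.665,.2268,z],s), proj('wrist',[*s['ee_pos'][:2],z],s))
```

```text
[0.662966   0.22407675 0.227     ] [40.46310234  1.84918637  0.8490189 ]
[[283.29635483 241.36639546]] [[281.58506456 239.36804664]]
[[282.77892006 220.68049697]] [[281.37729528 219.0095491 ]]
```

View pics/w9c.png

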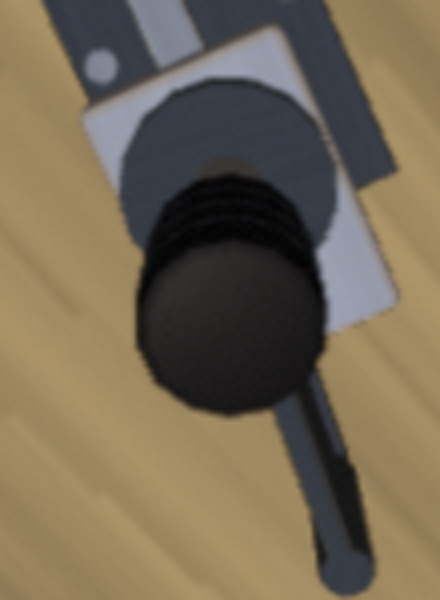

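```bash
python3 -m handwheel '[[[0,0,0,0,2.1,-30,-1],[0,0,0,0,2.1,-60,-1],[0,0,0,0,2.1,-82,-1],[0,0,0,0,2.1,-89,-1],[0,0,0,0,2.1,-89,-1]]]'
python3 - <<'E'
from h import *
im,s=grab('wrist','pics/w10.png')
T=toolT(s);print(s['ee_pos'],s['force'],s['width'])
E
```

```text
clock: 11.72
ee_pos: [0.6646, 0.2276, 0.1789]
eef_rot: [0.238, -0.664, 0.243, 0.666]
force: [-0.0, -0.3, -0.0]
width: 0.0856
[0.66458693 0.22757657 0.17891057] [-0.04722946 -0.3291573  -0.03523701] 0.08561051114159768
```

View pics/w10.png

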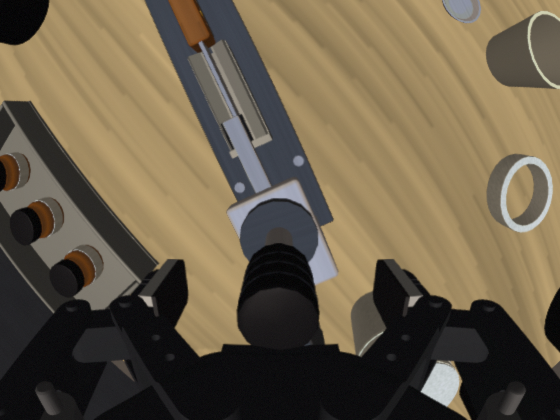

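Centred on the knob, so I close on it.

```bash
python3 -m handwheel '[[[0,0,0,0,0,0,1],[0,0,0,0,0,0,1],[0,0,0,0,0,0,1],[0,0,0,0,0,0,1],[0,0,0,0,0,0,1]]]' 70
python3 - <<'E'
from h import *
im,s=grab('wrist','pics/w11.png')
T=toolT(s);print(s['ee_pos'],s['force'],s['wrist_torque'],s['width'])
E
```

```text
clock: 12.4
ee_pos: [0.6655, 0.2273, 0.1801]
eef_rot: [0.239, -0.665, 0.243, 0.665]
force: [1.7, -1.7, 3.2]
width: 0.0288
[0.66551329 0.22731868 0.18012492] [ 1.67700298 -1.74156104  3.17346213] [-0.31798983 -0.31764929 -0.01813859] 0.028765704406915834
```

View pics/w11.png

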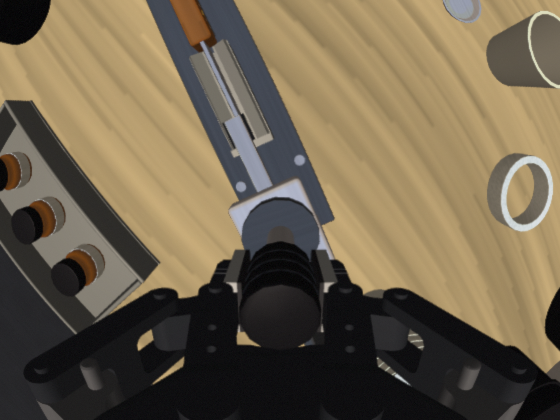

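```bash
for i in 1; do python3 -m handwheel '[[[0,0,0,0,0,0.5,1],[0,0,0,0,0,0.5,1]]]'; python3 -m handwheel '[[[0,0,0,0,0,0.7,1],[0,0,0,0,0,0.7,1]]]'; done
python3 - <<'E'
from h import *
im,s=grab('scene','pics/s11.png')
T=toolT(s);print(s['ee_pos'],s['force'],s['wrist_torque'],s['width'])
crop('pics/s11.png','pics/s11c.png',300,220,380,300,8)
E
```

```text
clock: 12.7
ee_pos: [0.6655, 0.2273, 0.1804]
eef_rot: [0.239, -0.665, 0.243, 0.665]
force: [3.0, -1.4, 0.3]
width: 0.0285
clock: 12.95
ee_pos: [0.6655, 0.2273, 0.1804]
eef_rot: [0.239, -0.665, 0.243, 0.665]
force: [4.4, 0.4, -4.3]
width: 0.0286
[0.6654669  0.22728373 0.18039632] [ 4.44185717  0.37179091 -4.3060561 ] [-0.0717406  -0.85355998 -0.00454641] 0.028645232134905302
```

View pics/s11c.png

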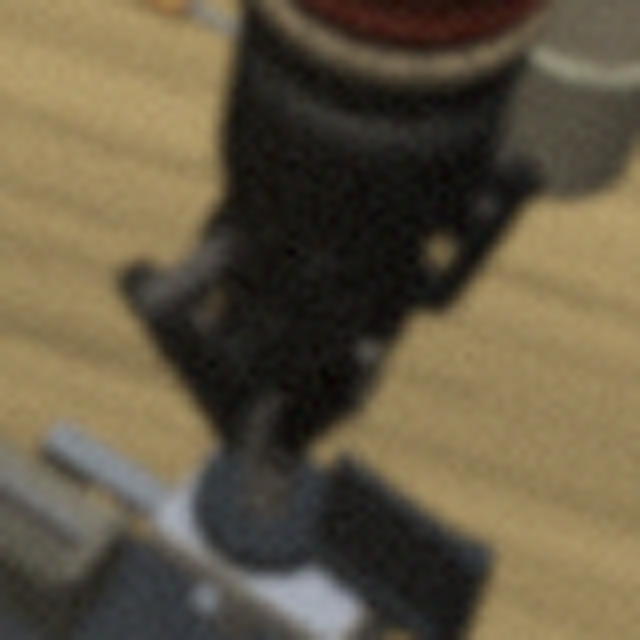

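The leg is at its upper stop: force changed from +0.3 to −4.3 N with TCP z fixed at 0.1804. The mark is therefore at TCP z = 0.1504.

```bash
python3 -m handwheel '[[[0,0,0,-0.3,0,-7,1],[0,0,0,-0.3,0,-14,1],[0,0,0,-0.3,0,-21,1],[0,0,0,-0.3,0,-27,1],[0,0,0,-0.3,0,-29,1]]]'; python3 -m handwheel '[[[0,0,0,0,0,-1,1],[0,0,0,0,0,-1,1]]]'
python3 - <<'E'
from h import *
s=read_state()
T=toolT(s);print(s['ee_pos'],s['force'],s['wrist_torque'],s['width'])
im,s=grab('wrist','pics/w12.png')
E
```

```text
clock: 13.62
ee_pos: [0.6655, 0.2273, 0.1517]
eef_rot: [-0.239, 0.665, -0.243, -0.665]
force: [2.2, -1.3, 6.5]
width: 0.0284
clock: 13.88
ee_pos: [0.6655, 0.2273, 0.151]
eef_rot: [-0.239, 0.665, -0.243, -0.664]
force: [1.7, -1.7, 5.8]
width: 0.0287
[0.66554839 0.22732546 0.15103173] [ 1.69909354 -1.7478827   5.75697114] [-0.28016178  0.0091199  -0.02086626] 0.028663694763727657
```

View pics/w12.png

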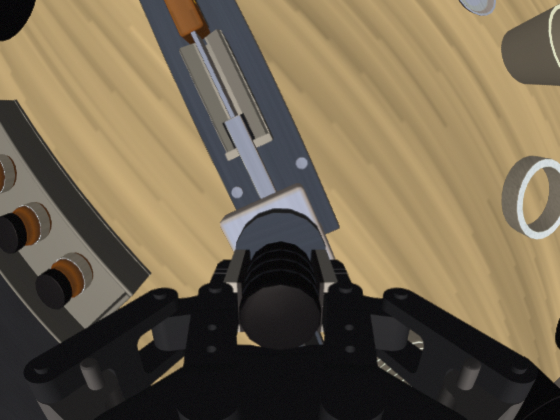

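```bash
python3 -m handwheel '[[[0,0,-0.1,0,0,-0.9,1],[0,0,-0.2,0,0,-0.9,1],[0,0,-0.3,0,0,-0.9,1],[0,0,-0.4,0,0,-0.9,1],[0,0,-0.5,0,0,-0.9,1]]]'
python3 - <<'E'
from h import *
s=read_state()
T=toolT(s);print(s['ee_pos'],s['force'],s['wrist_torque'],s['width'],np.degrees(np.arctan2(T[1,2],T[0,2])))
E
```

```text
clock: 14.55
ee_pos: [0.6655, 0.2273, 0.1506]
eef_rot: [0.397, -0.584, 0.401, 0.584]
force: [0.5, -2.1, 6.3]
width: 0.0284
[0.66549543 0.22729097 0.15061038] [ 0.54236759 -2.06877057  6.26010685] [-0.27259253 -0.04243201  0.13075459] 0.0284496924371847 111.33862338482831
```

```bash
python3 -m handwheel '[[[0,0,-0.1,0,0,-0.5,1],[0,0,-0.2,0,0,-0.5,1],[0,0,-0.3,0,0,-0.5,1],[0,0,-0.4,0,0,-0.5,1],[0,0,-0.5,0,0,-0.5,1]]]'
python3 - <<'E'
from h import *
s=read_state()
T=toolT(s);print(s['ee_pos'],s['force'],s['wrist_torque'],s['width'],np.degrees(np.arctan2(T[1,2],T[0,2])))
grab('scene','pics/s13.png')
crop('pics/s13.png','pics/s13c.png',300,230,380,310,8)
E
```

```text
clock: 15.18
ee_pos: [0.6656, 0.2273, 0.1506]
eef_rot: [0.53, -0.466, 0.533, 0.467]
force: [0.2, -1.8, 5.1]
width: 0.0284
[0.66555241 0.22726789 0.15060464] [ 0.15617606 -1.8334906   5.06883137] [-0.31713882 -0.11649462  0.1348105 ] 0.028399491133894887 82.50964435671305
```

View pics/s13c.png

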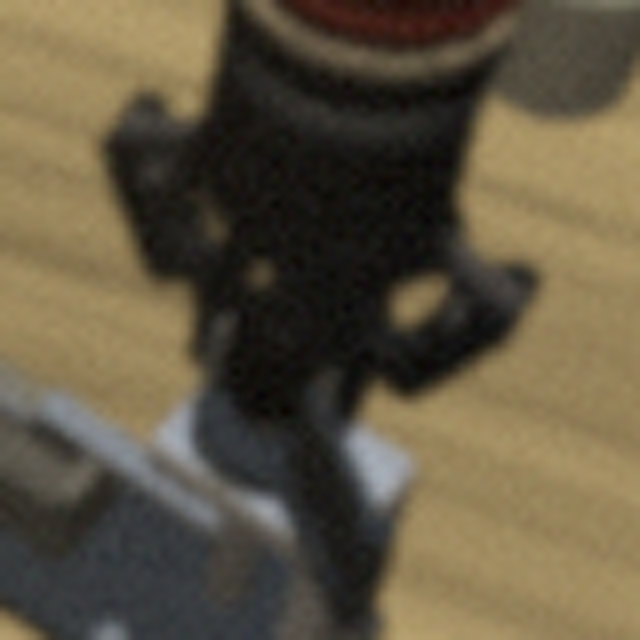

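```bash
python3 -m handwheel '[[[0,0,-0.08,0,0,-0.5,1],[0,0,-0.16,0,0,-0.5,1],[0,0,-0.24,0,0,-0.5,1],[0,0,-0.3,0,0,-0.5,1]]]'
python3 - <<'E'
from h import *
s=read_state()
T=toolT(s);print(s['ee_pos'],s['force'],s['wrist_torque'],s['width'],np.degrees(np.arctan2(T[1,2],T[0,2])))
E
python3 -m handwheel '[[[0,0,-0.04,0,0,-0.5,1],[0,0,-0.08,0,0,-0.5,1]]]'
python3 - <<'E'
from h import *
s=read_state()
T=toolT(s);print(s['ee_pos'],s['force'],s['wrist_torque'],s['width'],np.degrees(np.arctan2(T[1,2],T[0,2])))
E
```

```text
clock: 15.72
ee_pos: [0.6655, 0.2273, 0.1506]
eef_rot: [0.595, -0.379, 0.598, 0.38]
force: [-1.0, -0.9, 6.1]
width: 0.0286
[0.66551527 0.22729738 0.15062826] [-0.97619613 -0.86215807  6.12135746] [-0.10361556  0.03250854  0.3410879 ] 0.028567513012770662 64.9175874287873
clock: 15.98
ee_pos: [0.6652, 0.2277, 0.1506]
eef_rot: [0.61, -0.355, 0.613, 0.356]
force: [-7.1, -4.5, 11.6]
width: 0.0285
[0.66518315 0.2277188  0.15063353] [-7.12317419 -4.45528077 11.58755724] [-1.35202752  1.88937841  0.82901759] 0.028534396481143597 60.35334129625776
```

Run:
```python
from h import *
im,s=grab('wrist','pics/w14.png'); grab('scene','pics/s14.png'); grab('top','pics/t14.png')
crop('pics/s14.png','pics/s14c.png',300,230,380,310,8)
crop('pics/t14.png','pics/t14c.png',150,120,260,200,7)
a=.9
c,sn=.263,.9648
for n,o,k in (('scene',(300,230),8),('top',(150,120),7)):
  for a in (.7,.8,.9):
    for r in (45,77):
      L=np.array([125+r*np.cos(a),-r*np.sin(a),185])/1000
      p=np.array([.6326+c*L[0]-sn*L[1],.1066+sn*L[0]+c*L[1],L[2]])
      print(n,a,r,((proj(n,p)[0]-o)*k).round(0))
```

```text
scene 0.7 45 [325. 455.]
scene 0.7 77 [359. 547.]
scene 0.8 45 [311. 457.]
scene 0.8 77 [334. 550.]
scene 0.9 45 [296. 457.]
scene 0.9 77 [307. 551.]
top 0.7 45 [208. 153.]
top 0.7 77 [168.  97.]
top 0.8 45 [217. 148.]
top 0.8 77 [184.  88.]
top 0.9 45 [226. 143.]
top 0.9 77 [199.  80.]
```

View pics/w14.png

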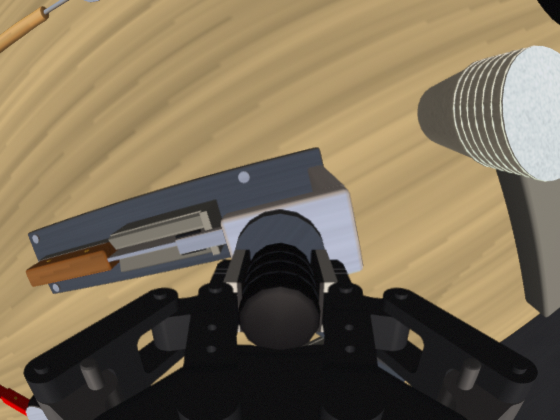

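View pics/s14c.png

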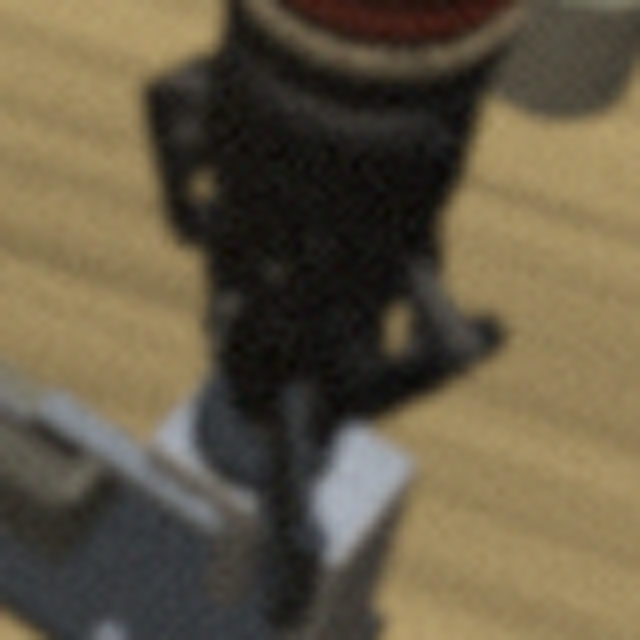

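View pics/t14c.png

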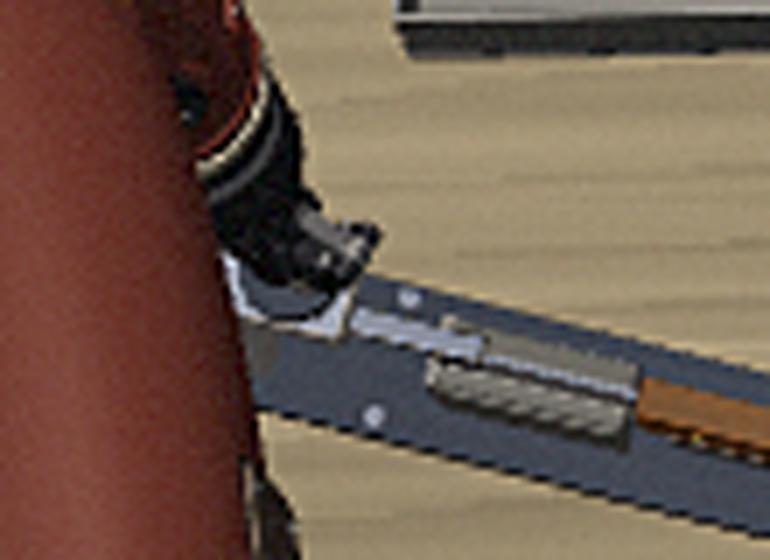

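```bash
python3 -m handwheel '[[[0,0,-0.02,0.2,-0.2,-0.5,1],[0,0,-0.035,0.2,-0.2,-0.5,1],[0,0,-0.035,0.2,-0.2,-0.5,1]]]'
python3 - <<'E'
from h import *
s=read_state()
T=toolT(s);print(s['ee_pos'],s['force'],s['wrist_torque'],s['width'],np.degrees(np.arctan2(T[1,2],T[0,2])))
im,s=grab('wrist','pics/w15.png');grab('scene','pics/s15.png')
A=[cv2.resize(cv2.imread(f'pics/{n}.png')[190:360,210:350],None,fx=2.7,fy=2.7,interpolation=cv2.INTER_CUBIC) for n in ('w12','w15')]
B=np.clip(np.hstack(A).astype(float)*2,0,255); cv2.imwrite('pics/cmp.png',B)
crop('pics/s15.png','pics/s15c.png',300,230,380,310,8)
E
```

```text
clock: 16.5
ee_pos: [0.6648, 0.2277, 0.1509]
eef_rot: [0.616, -0.345, 0.618, 0.346]
force: [-0.8, -1.3, 7.0]
width: 0.0285
[0.66482169 0.22771748 0.15088547] [-0.76720099 -1.27017154  6.98689718] [-0.23821013  0.20845302  0.95021989] 0.028526814039268426 58.47462235494093[ WARN:0@3.248] global loadsave.cpp:1063 imwrite_ Unsupported depth image for selected encoder is fallbacked to CV_8U.
```

View pics/cmp.png

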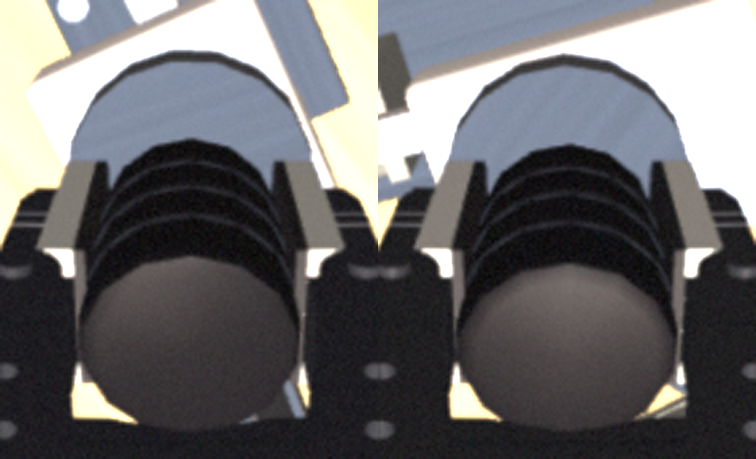

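View pics/s15c.png

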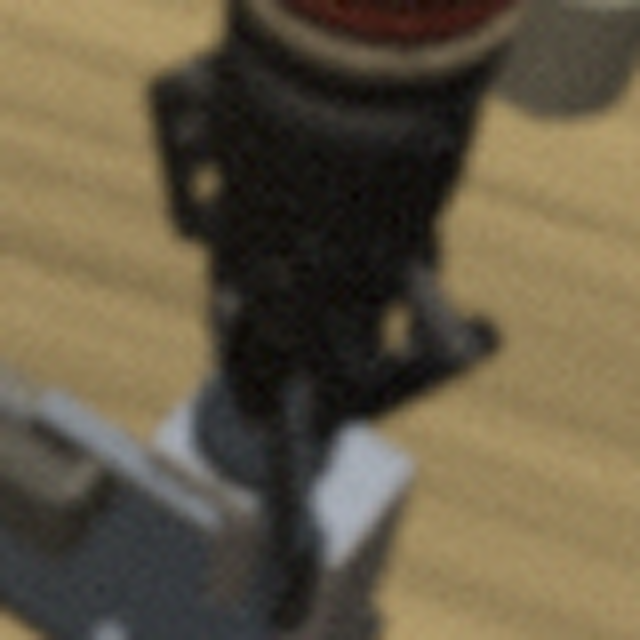

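```bash
python3 -m handwheel '[[[0,0,-0.005,0.3,-0.1,-0.8,1],[0,0,-0.005,0.3,-0.1,-0.8,1],[0,0,-0.005,0.3,-0.1,-0.8,1],[0,0,-0.005,0.3,-0.1,-0.8,1]]]'
python3 - <<'E'
from h import *
for i in range(3):
  im=imaging.grab_frame('scene'); s=read_state()
  T=toolT(s);print(s['ee_pos'].round(5),s['force'].round(1),s['wrist_torque'].round(2),s['width'],np.degrees(np.arctan2(T[1,2],T[0,2])))
E
```

```text
clock: 17.1
ee_pos: [0.6648, 0.2278, 0.1508]
eef_rot: [0.616, -0.344, 0.619, 0.345]
force: [-2.7, -1.7, 8.5]
width: 0.0286
[0.6648  0.22776 0.15079] [-1.4 -2.6  7.3] [-0.48  0.3   1.01] 0.028900744788056165 58.29655939624158
[0.66478 0.22776 0.15078] [-1.6 -2.   7.8] [-0.48  0.28  1.  ] 0.028795380204789583 58.29520318922636
[0.66482 0.22778 0.15082] [-1.6 -1.9  8.9] [-0.5   0.27  1.03] 0.028323263805448137 58.298243285353806
```

```bash
python3 -m handwheel '[[[0,0,0,0.3,-0.2,-1.2,1],[0,0,0,0.3,-0.2,-1.2,1],[0,0,0,0.3,-0.2,-1.2,1]]]'
python3 - <<'E'
from h import *
for i in range(2):
  im,s=grab('scene','pics/s16.png'); s=read_state()
  T=toolT(s);print(s['ee_pos'].round(5),s['force'].round(1),s['wrist_torque'].round(2),s['width'],np.degrees(np.arctan2(T[1,2],T[0,2])))
im,s=grab('wrist','pics/w16.png')
A=[cv2.resize(cv2.imread(f'pics/{n}.png')[190:360,210:350],None,fx=2.7,fy=2.7,interpolation=cv2.INTER_CUBIC) for n in ('w12','w16')]
cv2.imwrite('pics/cmp2.png',np.clip(np.hstack(A).astype(float)*2,0,255).astype(np.uint8))
E
```

```text
clock: 17.62
ee_pos: [0.6648, 0.2277, 0.1507]
eef_rot: [0.616, -0.345, 0.618, 0.345]
force: [-3.5, -2.0, 9.8]
width: 0.0288
[0.66483 0.22777 0.15075] [-3.1 -2.3 11.1] [-0.52  0.45  0.99] 0.02872442755023362 58.39432673148601
[0.66484 0.22773 0.15076] [-2.3 -2.   9. ] [-0.47  0.42  1.02] 0.028430922805367576 58.392503085936035
```

View pics/cmp2.png

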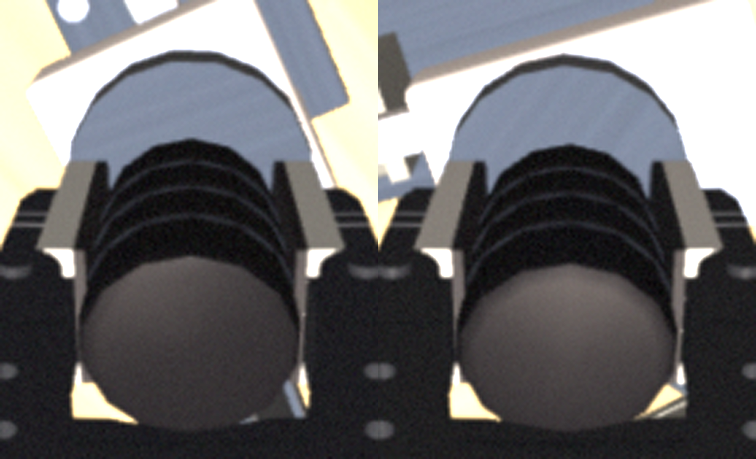

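Torque against the stop is about 1 N·m, more than needed, and friction on the paddle is stopping the vertical correction. I'll ease the turn slightly and then set the height.

```bash
python3 -m handwheel '[[[0,0,0.02,0.5,-0.3,-0.8,1],[0,0,0.02,0.5,-0.3,-0.8,1],[0,0,0.02,0.5,-0.3,-0.8,1]]]'
python3 - <<'E'
from h import *
for i in range(2):
  im,s=grab('scene','pics/s17.png'); s=read_state()
  T=toolT(s);print(s['ee_pos'].round(5),s['force'].round(1),s['wrist_torque'].round(2),s['width'],np.degrees(np.arctan2(T[1,2],T[0,2])))
E
```

```text
clock: 18.15
ee_pos: [0.6649, 0.2276, 0.1508]
eef_rot: [0.612, -0.351, 0.615, 0.352]
force: [-3.3, -2.3, 7.9]
width: 0.0284
[0.66493 0.22761 0.15079] [-3.6 -2.   9.5] [-0.41  0.49  0.78] 0.02866043575679657 59.617424191266295
[0.66489 0.22762 0.15077] [-2.8 -1.6  9.2] [-0.38  0.5   0.81] 0.028662008335833315 59.61736790295049
```

```bash
python3 -m handwheel '[[[0,0,0.03,0.5,-0.2,-1.0,1],[0,0,0.03,0.5,-0.2,-1.0,1],[0,0,0.03,0.5,-0.2,-1.0,1]]]'
python3 - <<'E'
from h import *
for i in range(2):
  im,s=grab('scene','pics/s18.png'); s=read_state()
  T=toolT(s);print(s['ee_pos'].round(5),s['force'].round(1),s['wrist_torque'].round(2),s['width'],np.degrees(np.arctan2(T[1,2],T[0,2])))
E
```

```text
clock: 18.62
ee_pos: [0.6651, 0.2274, 0.1508]
eef_rot: [0.607, -0.361, 0.609, 0.361]
force: [-2.8, -2.8, 8.7]
width: 0.0285
[0.66502 0.22744 0.15072] [-3.  -3.3  8.8] [-0.36  0.56  0.45] 0.028559444243348508 61.380319774078224
[0.66501 0.22746 0.15071] [-3.1 -1.9 10. ] [-0.39  0.56  0.47] 0.028060216773934617 61.37812411447671
```

```bash
python3 -m handwheel '[[[0,0,0,0.3,-0.1,-1.6,1],[0,0,0,0.3,-0.1,-1.6,1],[0,0,0,0.3,-0.1,-1.6,1]]]'
python3 - <<'E'
from h import *
for i in range(2):
  im,s=grab('scene','pics/s19.png'); s=read_state()
  T=toolT(s);print(s['ee_pos'].round(5),s['force'].round(1),s['wrist_torque'].round(2),s['width'],np.degrees(np.arctan2(T[1,2],T[0,2])))
E
```

```text
clock: 19.1
ee_pos: [0.6651, 0.2274, 0.1507]
eef_rot: [0.607, -0.361, 0.609, 0.361]
force: [-4.3, -3.5, 12.3]
width: 0.0287
[0.66507 0.22743 0.15066] [-3.7 -3.3 12.8] [-0.39  0.73  0.42] 0.029154783872712375 61.42362363680845
[0.66505 0.22743 0.15067] [-4.9 -2.9 12.2] [-0.36  0.71  0.41] 0.02841043594123679 61.427504898742605
```

Run:
```python
from h import *
crop('pics/s19.png','pics/s19c.png',230,225,390,325,4.9)
```

```text
(no output)
```

View pics/s19c.png

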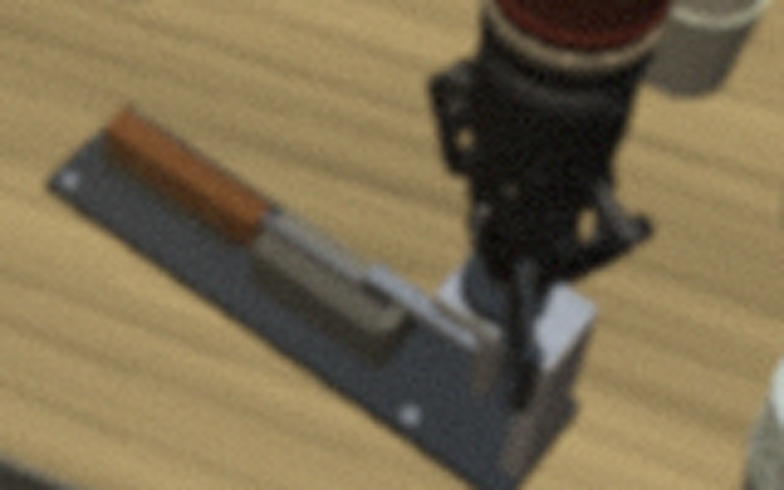

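View pics/s19.png

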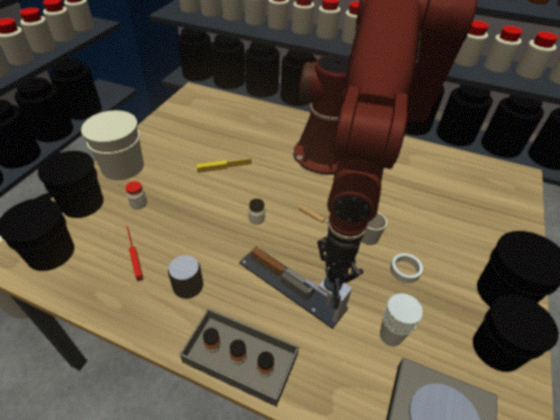

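Run:
```python
from h import *
s=read_state(); print(s['ee_pos'],s['force'],s['wrist_torque'],s['width']); print(r.close_job())
```

```text
[0.66505244 0.22742801 0.15066718] [-4.85359684 -2.88829969 12.2092373 ] [-0.36049229  0.7145874   0.41306193] 0.02841043594123679
the job is handed in; nothing more can be done
None
```

I slid the wooden knife home in the clamp, let go of it, then gripped the leg's knob, pushed the leg to its mark and swung the cam lever closed. I handed the job in at about 19.2 s, still holding the leg.

- **Knife:** the forward force rose to about 11 N at the end stop, with the knife's origin at clamp x of about −29.5 mm (−30 is home). The scene picture after I let go shows it seated, with the handle on its rest.
- **Leg:** I found its upper stop by force at TCP z = 0.1804. It ended at 0.1507, so its travel was about 29.7 mm, 0.3 mm short of the mark. I tried to press the last 0.3 mm down, but it would not move; friction between finger and paddle seems to have held it. The ring was hidden by the fingers, so I could not see it level with the collar. I judged the height from the TCP and from pictures showing no visible slip of the knob.
- **Lever:** in the scene picture the paddle lies where 0.9 rad predicts. The torque about the leg's axis rose from about 0.13 N·m while the lever swung to 1.0 N·m at the stop. I eased it to 0.41 N·m and left it pushing closed.
- **Other things:** the last scene picture shows nothing else moved; the spoon and mixing cup were partly hidden behind the arm.
- **Forces:** wrist-force readings between moves stayed at about 14 N or less.

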